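# Clamp a turning blank with the box key in the sunken clamp nut

### The arm

A 6-joint arm with a two-finger parallel gripper is mounted at the origin on a cart in front of the work surface, level with it; the furniture and walls round the work are solid. World frame = base frame: x ahead of the robot, y to its left, z up, the work surface at z = 0. Lengths are in m, angles in degrees, forces in N, time in s.
With the tool pointing down it reaches from about 0.275 to 0.85 m from the base axis. Payload 19 kg.
Tool frame: the origin (TCP) lies on the centre line of the jaws, within the pads' length; the fingertips stand 14 mm ahead of it and the grasp point (between the pads) lies 5 mm behind it; z points along the fingers, y is the direction in which the jaws open and shut (so a half turn about z gives the same grasp; the last joint's range is limited). The gripper opens to 85 mm and grips with 20 to 120 N. Pads are 22 mm wide; open, the fingers measure 114 mm over their backs; the gripper's body (76 mm by 85 mm) begins 54 mm behind the grasp point. The pads swing forward as they close: fully open they stand 13 mm farther back than shut.
Start: joints at [58.843, 8.623, 82.357, -0, 89.026, -7.678], TCP at [0.229, 0.527, 0.245] pointing down, gripper open.
Joint ranges: [-160.23, 160.23], [-39.13, 120.54], [6.94, 153.29], [-79.49, 259.48], [9.18, 160.14], [-161.06, 161.06]. Speed limits (degrees/s): [108.29, 108.29, 127.2, 172.46, 172.46, 172.46].

### API

Orientations are given as [roll, pitch, yaw] about the fixed x, y, z axes, in that order (R = Rz(yaw) Ry(pitch) Rx(roll)).
In Python, from bench import sensors, snapshot, camera_params, job gives the robot as it stands.
- The arm moves only by the shell command python3 -m creep 'ROWS' [OPENING]. ROWS is JSON, one flat list of numbers, 6 for each row, row after row: the shift along the tool's x, y, z in cm, then the turn, a rotation vector about the tool's x, y, z in degrees. A call has 1 to 8 rows; each row is the pose to reach, as a shift and turn from the pose commanded when the call began, along the tool's axes at that moment; what a row does not reach only later rows make up. A row lasts 1/12 s, in which the tool goes at most 41.7 mm and 7.16 degrees, less where a joint would pass 70% of its speed; a pose out of reach is approached as far as the arm can. A call with a gripper value outside its range is refused whole. OPENING is the closure, from 0 (fully open) to 1 (shut), set as the call begins (- or left out, the last holds). The fingers move at their own pace and stop on an object; the grip force is fixed at half the most. Time passes only in rows, so rows that repeat a pose let the fingers close. It gives the time, the measured TCP pose, the force and the opening at its end, in the units of the state.
- sensors.sense(): the state, without advancing time (a new reading comes with each control period).
- snapshot(name): name is "scene" or "side" or "wrist"; returns the picture (480x640x3 uint8, red, green, blue); there is no depth.
- camera_params(name): a dict with "fx", "fy", "cx", "cy" (pixels), "extrinsics" (4x4, takes a point from world to camera coordinates). Camera axes: x right, y down, z forward; pixel columns grow to the right and rows downward; lengths in m; the calibration is good to about 2 mm. A picture is of the moment at which its call begins: read the wrist's pose just before it. camera_params takes no time and is no camera call; for the wrist camera it gives the pose at the moment of the call.
- job.close_job(): hands the job in, once; it reports no verdict.
The state is a dict: "time": time; "q": joint angles; "qd": joint speeds; "tau": joint torques, N m; "eef_pos": TCP position; "tool_rot": TCP orientation; "wrist_force": force on the tool from outside, world axes, zero at the start; "wrist_torque": the same for the moment, N m; "opening": opening from 0.0 (shut) to 1.0 (fully open).
Only numpy, scipy, OpenCV 4.12 (cv2) and the standard library are available. Lean on these libraries where they do the work, as an engineer would, in place of code of your own. Each camera call takes 0.05 s, during which the arm holds its last target.

### The job

The wooden blank in the bench clamp is still loose: take the larger T-handled box key from its wooden stand, work it down the deep bore until it is fully over the nut at the bottom, and turn it clockwise until the jaw grips the blank firmly against the fence, but do not crush the soft wood. Then take the key out and stand it back upright in its empty hole, leaving the smaller key, the blank between the jaws and everything else in place.

Things in the scene. Friction and masses are not known exactly. Their poses are not given: they have to be found in the camera images.
- bore_mouth (a point): Centre of the bore's open mouth, at the top of the grey cast tower of the bench clamp (115 mm above the bench, 73 mm outside diameter). The round bore is vertical, 42 mm wide and 90 mm deep. The point's y axis points from the fence to the tower, along the clamp; z is up
- bore_floor (a point): Centre of the bore's floor, 25 mm above the bench. On it stands the hexagon nut of the clamp's cam, 24 mm across flats, 19 mm high, the top 5 mm domed, its hexagon at an unknown angle. Clockwise turning (from above) moves the jaw 3 mm per rad to the fence; the nut keeps its height. It needs 0.15 N m to turn, and 0.003 N m more per newton of grip; let go, it keeps up to 50 N of grip
- jaw: Moving jaw of the bench clamp, 80 mm wide, 42 mm high, faced with dark wood. Origin at the foot of its face, middle of its width; the face looks along its own -y axis, to the blank and fence. It must travel 2.5 to 8.5 mm before it grips, about 0.8 to 2.8 rad at the nut; from first grip to 100 N takes about 0.4 rad more
- fence: Fixed fence of the clamp, opposite the jaw, 80 mm wide and 42 mm high. Origin at the foot of its face, middle of its width, 14 mm above the bench; the face looks along its +y axis, to the blank
- blank: Eight-sided wooden blank, 66 x 65 x 53 mm high, pencil cross on top, standing loose on the clamp's base plate between fence and jaw. Origin at the centre of its underside, z up. A firm grip is 50 to 100 N; over 200 N (0.75 N m at the nut) crushes the wood
- key_head (a point): Centre (half-way up) of the square steel head on top of the larger box key, which stands upright in the stand, 175 mm long, 0.35 kg. The head is 20 x 20 mm and 28 mm high, its flats square to the point's x and y axes
- key_bar (a point): Middle of the larger key's crossbar, 22 mm under key_head: 96 mm long along the point's x axis, 9 mm thick, with a 25 mm boss in the middle that reaches up to the underside of the head. Below it runs a 17 mm round shank
- key_foot (a point): Centre of the larger key's foot, 161 mm under key_head. The foot is a hexagon tube, 45 mm long, 38 mm over its corners; its open mouth is a hexagon 26 mm across flats and 22 mm deep. z points up the key. Under torque it binds on the nut: turn it back a little before drawing it out
- small_key_head (a point): Centre of the 14 x 14 x 28 mm square head of the smaller box key, which does not fit and stays in the stand. 140 mm long, crossbar 72 mm long along x
- hole0 (a point): Centre of the mouth of one hole in the wooden key stand (block 176 x 76 mm, 62 mm high). The holes are round, 46 mm wide and 50 mm deep, 86 mm apart along the stand's x axis; each holds one key
- hole1 (a point): The same for the other hole
- wedge_b: Bystander: wooden wedge, 89 x 46 x 26 mm, origin at the centre of its underside
- tape_measure: Bystander: tape measure, 89 x 80 x 32 mm, origin near the centre of its underside
- blank_e: Bystander: wooden blank, 58 x 61 x 36 mm, stacked on another blank, origin at the centre of its underside
- turned_cup: Bystander: turned wooden cup, 66 mm wide, 68 mm high, origin at the centre of its underside
- offcut_b: Bystander: wooden off-cut, 88 x 64 x 18 mm, origin at the centre of its underside

How it is judged:
By the outcome, as a careful person would: the job done as asked, in the order asked, and still so for the second after the job is handed in, with the robot touching nothing.
It also fails if it takes over 67 s, if anything falls off the work surface, if the arm or the gripper's body presses on something with over 40 N, if the wrist force passes 120 N, or if a joint passes its speed limit or range.

## Working session

There is one attempt and no reset: what is moved stays moved. The work goes in short steps, Python scripts to look and compute and a shell command to move; the robot and the scene stay as the last step left them, time stands still between calls to the robot, and variables do not carry over. Pictures are saved under pics/ and viewed, and the job is handed in when it is done.

```bash
ls; mkdir -p pics; python3 - <<'E'
from bench import sensors, snapshot, camera_params
import cv2
s=sensors.sense(); print(s)
for n in ["scene","side","wrist"]:
    p=camera_params(n); print(n,p["fx"],p["fy"],p["cx"],p["cy"],p["extrinsics"])
    cv2.imwrite(f"pics/{n}0.png",snapshot(n)[:,:,::-1])
E
```

```text
pics
{'time': 0.0, 'q': array([ 5.88441235e+01,  8.64999513e+00,  8.23926138e+01,  1.40114687e-03,
        8.90252125e+01, -7.68021789e+00]), 'qd': array([-0.01493227, -0.07041007,  0.00515859, -0.0384448 , -0.10060167,
       -0.09175664]), 'tau': array([-3.62484216e-04, -7.13055182e+01, -5.70865130e+01, -1.05251615e-05,
        8.82267428e-03, -1.32356690e-04]), 'eef_pos': array([0.22897534, 0.52719937, 0.24468835]), 'tool_rot': array([-1.79932974e+02, -1.04522672e-02,  1.56524311e+02]), 'wrist_force': array([ 0.2034119 , -0.29102648, -0.207908  ]), 'wrist_torque': array([ 0.06834499, -0.04239317, -0.00560542]), 'opening': 0.9995079660004917}
scene 558.9082177826981 558.9082177826981 317.9704718785475 231.8981567652888 [[ 0.87144019 -0.49013636 -0.01892993 -0.39586064]
 [-0.24509981 -0.40169792 -0.88236322  0.30390666]
 [ 0.42487418  0.7735665  -0.47018804  1.06593429]
 [ 0.          0.          0.          1.        ]]
side 450.2758670406729 450.2758670406729 310.7622487816652 240.40521700109832 [[-0.99609239  0.08578208 -0.02100934  0.4943211 ]
 [ 0.07202382  0.65133211 -0.75536683 -0.03417751]
 [-0.05111288 -0.75392832 -0.65496531  1.08707978]
 [ 0.          0.          0.          1.        ]]
wrist 333.67158979715714 333.67158979715714 320.20507358421906 235.8244053976533 [[ 0.39819311  0.91729959 -0.0019271  -0.57431086]
 [ 0.88224351 -0.38239859  0.27462284 -0.03592967]
 [ 0.2511745  -0.11105309 -0.96155009  0.38050298]
 [ 0.          0.          0.          1.        ]]
```

View pics/scene0.png

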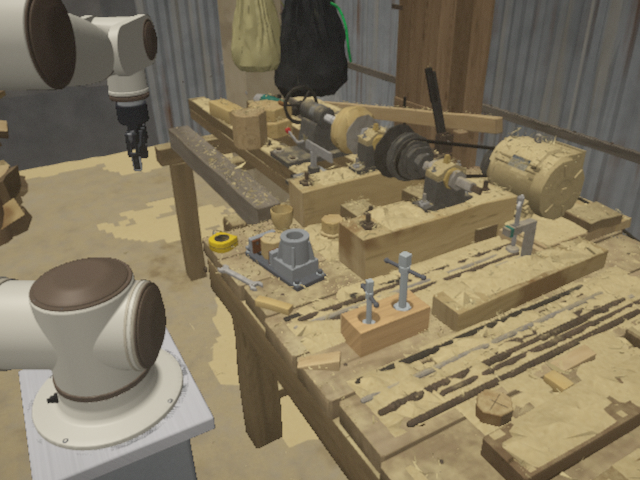

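View pics/side0.png

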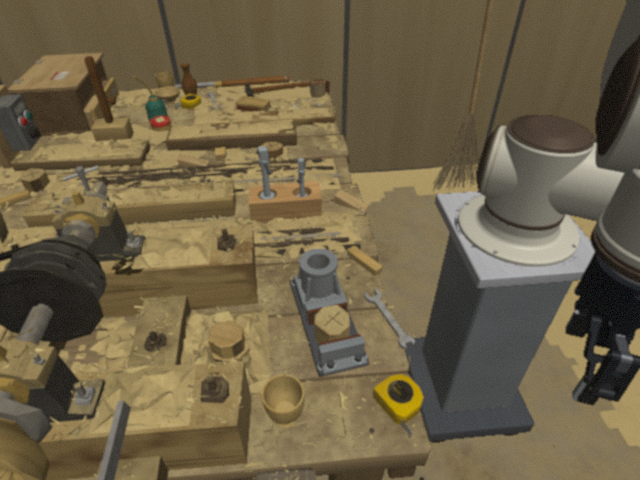

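View pics/wrist0.png

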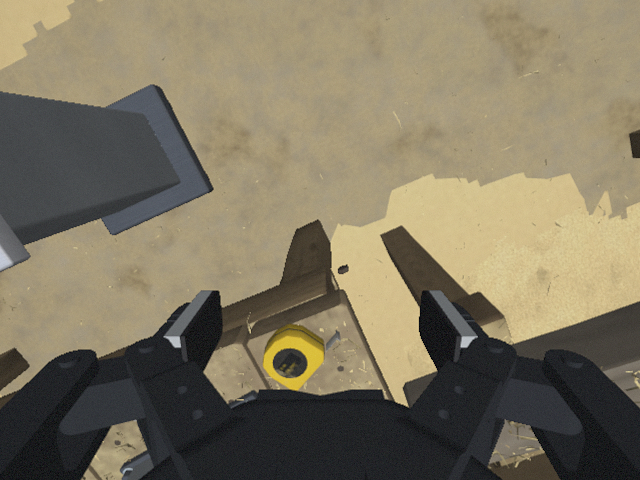

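The larger key stands at about scene (405,258) / side (265,155), and the tower mouth at scene (295,235) / side (318,258). I'll enlarge these.

```bash
python3 - <<'E'
import cv2
a=cv2.imread("pics/scene0.png"); b=cv2.imread("pics/side0.png")
def c(im,x,y,w,h,n,f): cv2.imwrite("pics/"+n,cv2.resize(im[y:y+h,x:x+w],None,fx=f,fy=f,interpolation=cv2.INTER_CUBIC))
c(a,335,240,100,115,"s_k.png",5)
c(a,230,190,110,100,"s_c.png",6)
c(b,235,135,100,90,"d_k.png",6)
c(b,275,235,110,145,"d_c.png",4)
E
```

```text
(no output)
```

View pics/s_k.png

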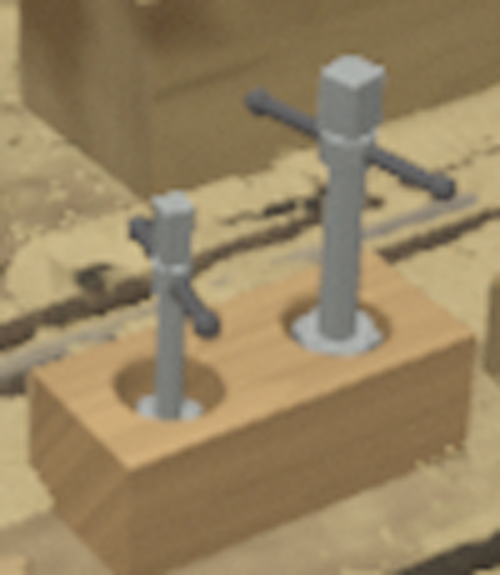

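View pics/s_c.png

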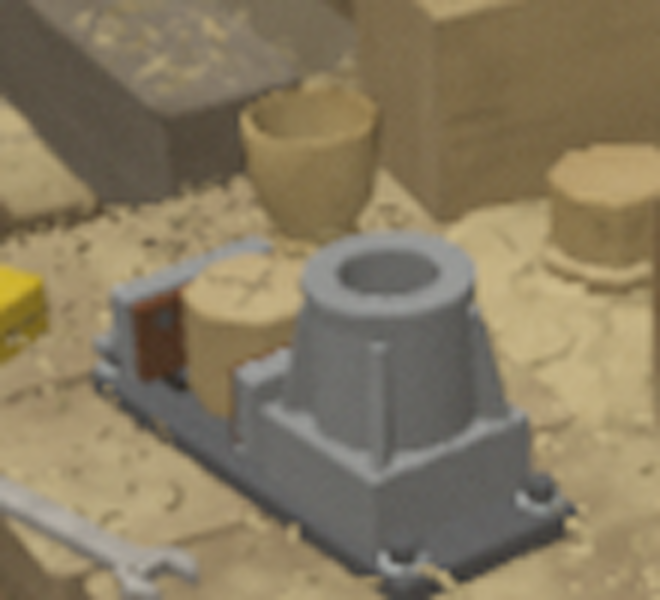

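View pics/d_k.png

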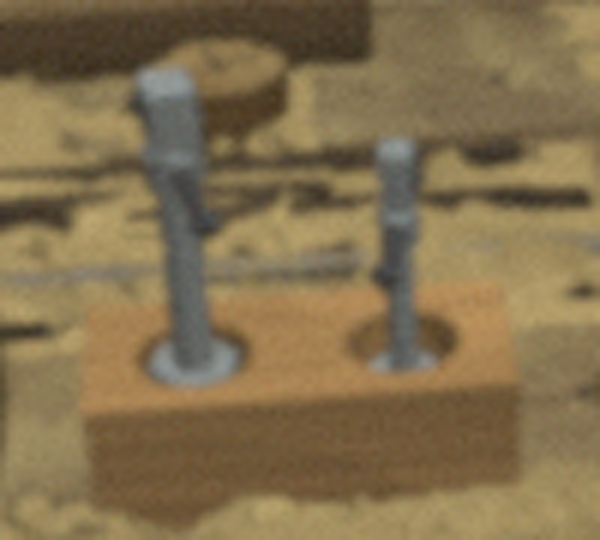

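View pics/d_c.png

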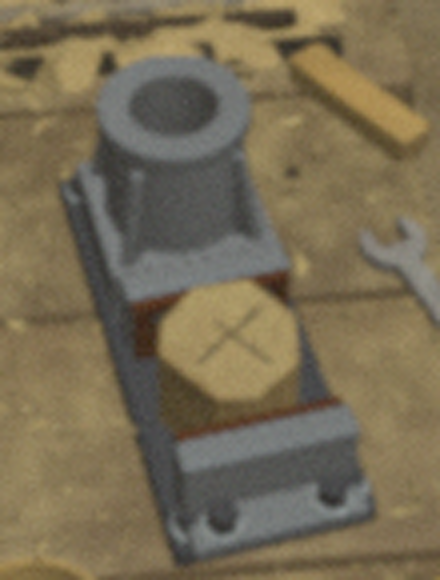

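```bash
cat > h.py <<'E'
import numpy as np
from bench import sensors, snapshot, camera_params
def ray(p,uv):
    E=np.array(p["extrinsics"]);R,t=E[:3,:3],E[:3,3]
    d=R.T@np.array([(uv[0]-p["cx"])/p["fx"],(uv[1]-p["cy"])/p["fy"],1]); return -R.T@t,d
def plane(p,uv,z):
    o,d=ray(p,uv); return o+d*(z-o[2])/d[2]
def proj(p,X):
    E=np.array(p["extrinsics"]);c=E[:3,:3]@np.array(X)+E[:3,3]
    return np.array([p["fx"]*c[0]/c[2]+p["cx"],p["fy"]*c[1]/c[2]+p["cy"]])
def tri(L):
    A=np.zeros((3,3));b=np.zeros(3)
    for p,uv in L:
        o,d=ray(p,uv);d/=np.linalg.norm(d);M=np.eye(3)-np.outer(d,d);A+=M;b+=M@o
    return np.linalg.solve(A,b)
E
python3 - <<'E'
from h import *
s=camera_params("scene");d=camera_params("side")
np.set_printoptions(precision=4,suppress=True)
for n,a,b,z in [("headtop",(405.4,254),(262.8,148.3),.187),("bore",(294.7,235.2),(318.5,261.75),.115),("holeB",(402.4,304.4),(267.5,194.2),.062),("holeS",(368.6,317),(302.2,192.2),.062),("smalltop",(369.8,280.2),(301.3,159.8),.152)]:
    print(n,tri([(s,a),(d,b)]),plane(s,a,z),plane(d,b,z))
b1=plane(s,(386.6,260.4),.151);b2=plane(s,(424.2,277.2),.151);print(b1,b2,np.linalg.norm(b1-b2),(b1+b2)/2,np.degrees(np.arctan2(*(b2-b1)[1::-1])))
# stand corners
for uv in [(342,313.8),(361.5,333),(430,307.5),(410.5,290.5)]: print(plane(s,uv,.062))
# clamp
for uv in [(328.75-0.0,336.0)]: print(plane(d,uv,.067))
E
```

```text
headtop [ 0.5924 -0.1228  0.1844] [ 0.5906 -0.126   0.187 ] [ 0.5916 -0.1173  0.187 ]
bore [0.4962 0.1882 0.1115] [0.4942 0.1824 0.115 ] [0.4959 0.1923 0.115 ]
holeB [ 0.593  -0.1215  0.0583] [ 0.5916 -0.1253  0.062 ] [ 0.5914 -0.1148  0.062 ]
holeS [ 0.507  -0.1207  0.0576] [ 0.5051 -0.1254  0.062 ] [ 0.5063 -0.1134  0.062 ]
smalltop [ 0.5063 -0.1218  0.1491] [ 0.5056 -0.1251  0.152 ] [ 0.5052 -0.1153  0.152 ]
[ 0.5796 -0.0786  0.151 ] [ 0.6058 -0.1708  0.151 ] 0.09579638761483429 [ 0.5927 -0.1247  0.151 ] -74.14660936767201
[ 0.4637 -0.0879  0.062 ]
[ 0.4637 -0.1618  0.062 ]
[ 0.6346 -0.1641  0.062 ]
[ 0.6387 -0.0922  0.062 ]
[0.4921 0.3272 0.067 ]
```

Both views agree in x. In y they disagree by about 8 mm, so I'll refine with the wrist camera above the stand.

```bash
cat >> h.py <<'E'
from scipy.spatial.transform import Rotation as Ro
np.set_printoptions(precision=4,suppress=True)
def st():
    s=sensors.sense(); R=Ro.from_euler("xyz",s["tool_rot"],degrees=True).as_matrix(); return s,np.array(s["eef_pos"]),R
def go(X,yaw,cmd=None):
    "shift in cm and rotvec for target pointing down"
    s,p,R=st()
    Rt=Ro.from_euler("xyz",[180,0,yaw],degrees=True).as_matrix()
    print("t",round(float(s["time"]),2),"shift cm",R.T@(np.array(X)-p)*100,"rot",np.degrees(Ro.from_matrix(R.T@Rt).as_rotvec()),"q6",s["q"][5])
E
python3 - <<'E'
from h import *
p=camera_params("wrist");E=np.array(p["extrinsics"]);c=-E[:3,:3].T@E[:3,3];s,q,R=st();print("cam in tool",R.T@(c-q))
go([.55,-.12,.34],196)
E
```

```text
cam in tool [ 0.0701  0.0001 -0.1299]
t 0.15 shift cm [-55.2241 -46.5862  -9.4794] rot [ -0.0476  -0.0229 -39.479 ] q6 -7.679245339106544
```

```bash
python3 -m creep '[0,0,-4,0,0,0, -4,-2,-8,0,0,-6, -55.2,-46.6,-9.5,0,0,-39.5, -55.2,-46.6,-9.5,0,0,-39.5, -55.2,-46.6,-9.5,0,0,-39.5, -55.2,-46.6,-9.5,0,0,-39.5, -55.2,-46.6,-9.5,0,0,-39.5, -55.2,-46.6,-9.5,0,0,-39.5]' 0; python3 -c "
from h import *
go([.55,-.12,.34],196)"
```

```text
time: 0.82
eef_pos: [0.3467, 0.3018, 0.3219]
tool_rot: [180.0, -0.0, -163.6]
wrist_force: [1.7, 0.9, 0.1]
opening: 1.0
t 0.82 shift cm [ -7.5584 -46.21    -1.8169] rot [ 0.0091 -0.0131  0.4389] q6 -75.02407306784731
```

```bash
python3 -m creep '[-7.6,-46.2,-1.8,0,0,0.4, -7.6,-46.2,-1.8,0,0,0.4, -7.6,-46.2,-1.8,0,0,0.4, -7.6,-46.2,-1.8,0,0,0.4, -7.6,-46.2,-1.8,0,0,0.4, -7.6,-46.2,-1.8,0,0,0.4, -7.6,-46.2,-1.8,0,0,0.4, -7.6,-46.2,-1.8,0,0,0.4]'; python3 -c "
from h import *
go([.55,-.12,.34],196)"
```

```text
time: 1.48
eef_pos: [0.4897, -0.0002, 0.3349]
tool_rot: [-180.0, 0.0, -164.4]
wrist_force: [2.1, 1.3, 0.6]
opening: 0.995
t 1.48 shift cm [ -2.5842 -13.1601  -0.5055] rot [-0.006   0.0072 -0.3959] q6 -114.64922962613514
```

```bash
python3 -m creep '[-2,-11,-0.5,0,0,-0.4, -2,-11,-0.5,0,0,-0.4, -2,-11,-0.5,0,0,-0.4, -2,-11,-0.5,0,0,-0.4, -2,-11,-0.5,0,0,-0.4]'; python3 -c "
from h import *
import cv2,pickle
go([.55,-.12,.34],196)
p=camera_params('wrist');im=snapshot('wrist');cv2.imwrite('pics/w1.png',im[:,:,::-1]);pickle.dump(p,open('w1.pkl','wb'))"
```

```text
time: 1.9
eef_pos: [0.5385, -0.0999, 0.3389]
tool_rot: [179.9, -0.1, -164.1]
wrist_force: [-0.2, 0.2, -0.3]
opening: 1.0
t 1.9 shift cm [-0.5526 -2.2495 -0.1098] rot [ 0.0542 -0.086  -0.1104] q6 -124.45548481266286
```

View pics/w1.png

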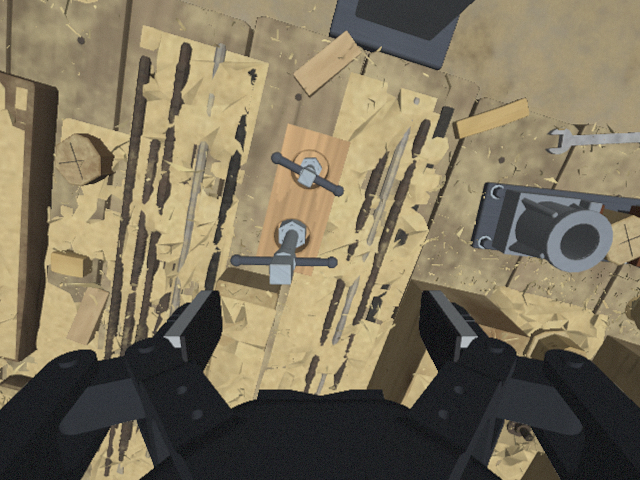

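The wrist view shows the large key's head at (281,272), its bar from (236,260) to (332,262), its hole at (293,234), and the bore mouth at (579,241).

```bash
python3 - <<'E'
import cv2
a=cv2.imread("pics/w1.png")
def c(im,x,y,w,h,n,f): cv2.imwrite("pics/"+n,cv2.resize(im[y:y+h,x:x+w],None,fx=f,fy=f,interpolation=cv2.INTER_CUBIC))
c(a,220,115,130,180,"w1k.png",6) if 0 else c(a,225,205,120,90,"w1k.png",6)
c(a,470,170,170,110,"w1b.png",4.5)
E
```

```text
(no output)
```

View pics/w1k.png

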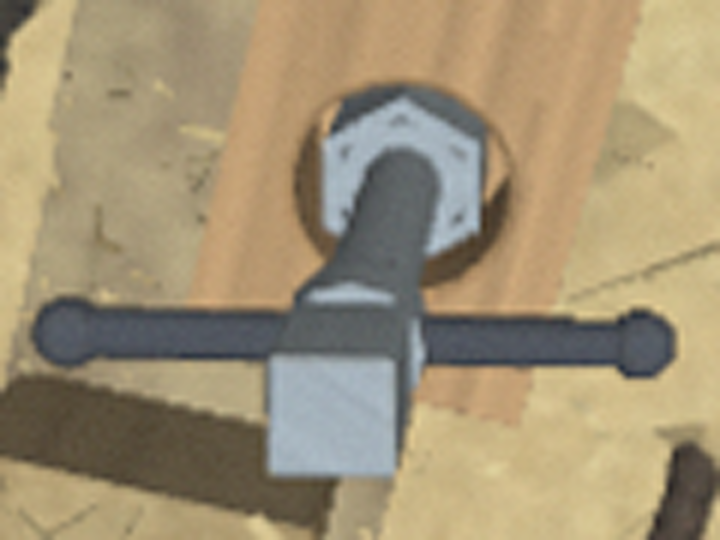

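View pics/w1b.png

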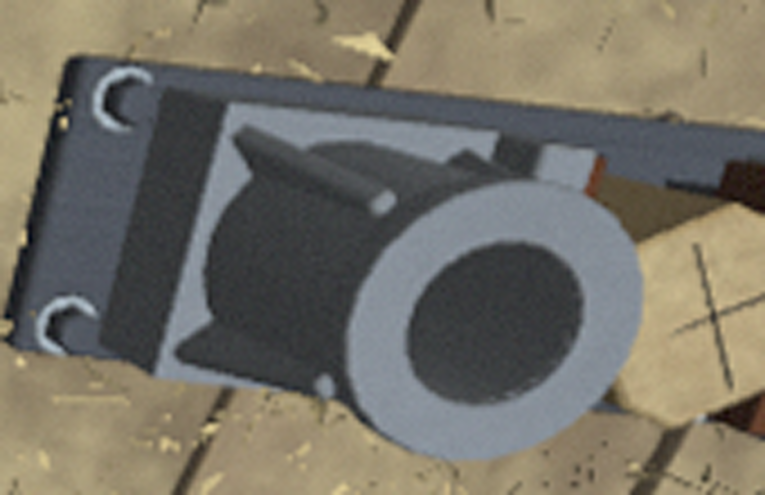

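```bash
python3 - <<'E'
from h import *
import pickle
w=pickle.load(open('w1.pkl','rb'));s=camera_params("scene");d=camera_params("side")
W={"headtop":((280.2,274.2),.187,(405.4,254),(262.8,148.3)),"bore":((580,241.8),.115,(294.7,235.2),(318.5,261.75)),"hole":((292.2,235.8),.062,(402.4,304.4),(267.5,194.2))}
for k,(u,z,a,b) in W.items(): print(k,plane(w,u,z),tri([(w,u),(s,a),(d,b)]))
c=[plane(w,(225+x/6,205+y/6),.187) for x,y in [(270,353),(393,356),(396,474),(266,476)]]
for i in range(4):
    v=c[(i+1)%4]-c[i];print("edge",np.linalg.norm(v),np.degrees(np.arctan2(v[1],v[0])))
e=[plane(w,u,.151) for u in[(236.3,260.3),(331.8,262.2)]];v=e[1]-e[0];print("bar",np.linalg.norm(v),np.degrees(np.arctan2(v[1],v[0])),(e[0]+e[1])/2)
E
```

```text
headtop [ 0.593  -0.1218  0.187 ] [ 0.593  -0.1221  0.1846]
bore [0.4957 0.188  0.115 ] [0.4962 0.1892 0.1121]
hole [ 0.5921 -0.1211  0.062 ] [ 0.5931 -0.1213  0.0583]
edge 0.018433945391312788 104.38657453615471
edge 0.019187815837466492 15.877033760143348
edge 0.019853605634706662 -73.17351662635647
edge 0.020046852085610963 -168.19394710575202
bar 0.09661607102436713 104.66499514748601 [ 0.5938 -0.1218  0.151 ]
```

```bash
python3 -c "
from h import *
go([.593,-.122,.25],194.7)
go([.593,-.122,.178],194.7)"
```

```text
t 1.95 shift cm [-4.6343 -3.7467  8.9289] rot [ 0.0393 -0.0485  1.2665] q6 -124.43493226032757
t 1.95 shift cm [-4.6404 -3.7517 16.1289] rot [ 0.0393 -0.0485  1.2665] q6 -124.43493226032757
```

```bash
python3 -m creep '[-2.4,-2,4,0,0,0.6, -4.6,-3.7,8,0,0,1.3, -4.6,-3.7,11,0,0,1.3, -4.6,-3.7,13,0,0,1.3, -4.6,-3.7,14,0,0,1.3, -4.6,-3.7,14,0,0,1.3]'; python3 -c "
from h import *
import cv2,pickle
go([.593,-.122,.178],194.7)
p=camera_params('wrist');im=snapshot('wrist');cv2.imwrite('pics/w2.png',im[:,:,::-1]);print(proj(p,[.593,-.122,.187]))
"
```

```text
time: 2.45
eef_pos: [0.5918, -0.1201, 0.1982]
tool_rot: [179.9, -0.2, -165.2]
wrist_force: [-0.8, 0.1, 0.1]
opening: 1.001
t 2.45 shift cm [-0.0715 -0.2155  2.0173] rot [ 0.0986 -0.1502  0.0892] q6 -123.56838547857546
[315.3744 298.9289]
```

View pics/w2.png

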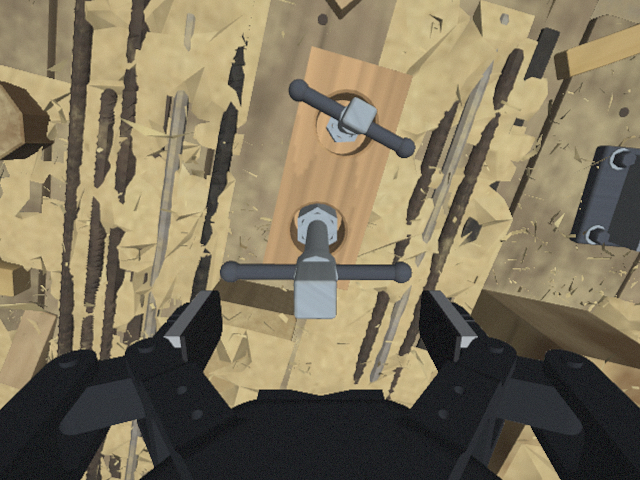

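The head top is centred at (316,299), where I predicted it. Next I descend and close.

```bash
python3 -m creep '[0,-0.2,1,0,0,0, 0,-0.2,1.9,0,0,0, 0,-0.2,1.9,0,0,0]'; python3 -c "
from h import *
go([.593,-.122,.178],194.7)"
```

```text
time: 2.75
eef_pos: [0.5929, -0.1232, 0.18]
tool_rot: [180.0, -0.0, -165.3]
wrist_force: [-0.2, 0.2, -0.6]
opening: 1.003
t 2.75 shift cm [-0.0423  0.1147  0.2042] rot [ 0.0089 -0.0271  0.0256] q6 -123.74729466930056
```

```bash
python3 -m creep '[0,0.1,0.2,0,0,0, 0,0.1,0.2,0,0,0, 0,0.1,0.2,0,0,0, 0,0.1,0.2,0,0,0, 0,0.1,0.2,0,0,0, 0,0.1,0.2,0,0,0, 0,0.1,0.2,0,0,0, 0,0.1,0.2,0,0,0]' 1; python3 -c "
from h import *
import cv2,pickle
s,p,R=st();print(p,s['wrist_force'],s['wrist_torque'],s['opening'],s['opening']*85)
p=camera_params('wrist');im=snapshot('wrist');cv2.imwrite('pics/w3.png',im[:,:,::-1])
"
```

```text
time: 3.42
eef_pos: [0.5931, -0.1225, 0.1793]
tool_rot: [-180.0, 0.0, -165.3]
wrist_force: [0.6, 0.5, 5.3]
opening: 0.222
[ 0.5931 -0.1225  0.1793] [0.642  0.4514 5.2859] [ 0.0713  0.1092 -0.0242] 0.22165817422253278 18.840944808915285
```

View pics/w3.png

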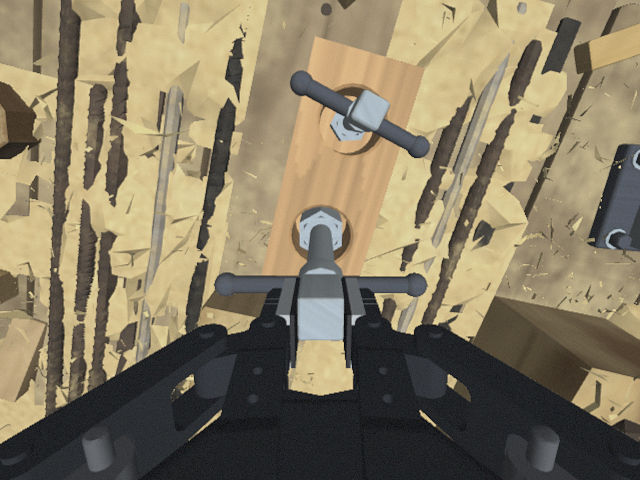

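Gripped at 18.8 mm by the opening reading. Lifting straight up.

```bash
python3 -m creep '[0,0,-1,0,0,0, 0,0,-2.5,0,0,0, 0,0,-5,0,0,0, 0,0,-8,0,0,0, 0,0,-11,0,0,0, 0,0,-13.5,0,0,0, 0,0,-14,0,0,0, 0,0,-14,0,0,0]'; python3 -c "
from h import *
import cv2,pickle
go([.496,.1885,.32],194.7)
p=camera_params('wrist');im=snapshot('wrist');cv2.imwrite('pics/w4.png',im[:,:,::-1])
cv2.imwrite('pics/s4.png',snapshot('scene')[120:360,220:520,::-1])
"
```

```text
time: 4.13
eef_pos: [0.5933, -0.1225, 0.3204]
tool_rot: [-179.9, 0.1, -165.3]
wrist_force: [0.5, -0.9, -3.7]
opening: 0.221
t 4.13 shift cm [ 1.504  32.5497 -0.0123] rot [-0.0842  0.1125  0.0199] q6 -123.66689812602374
```

View pics/w4.png

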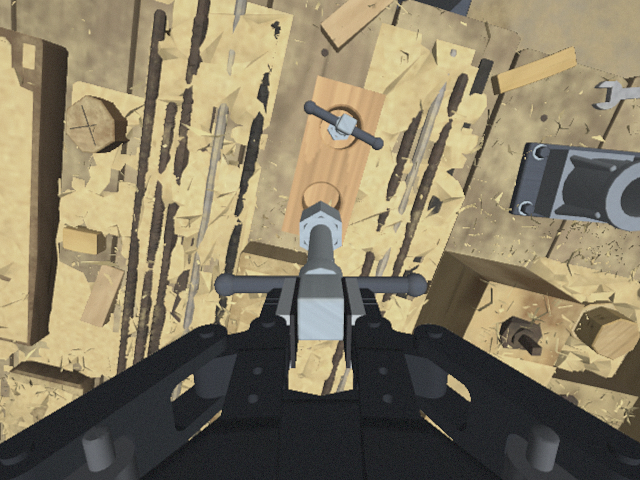

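View pics/s4.png

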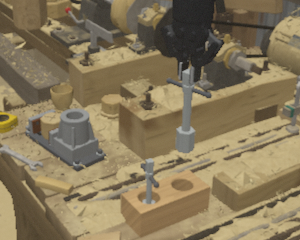

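```bash
python3 - <<'E'
from h import *
s=camera_params("scene")
b=plane(s,(342,268),0.0);print(b)
for z in (.05,.08,.1,.12): print(z,proj(s,[b[0],b[1],z]))
go([.50,.10,.34],194.7)
E
```

```text
[0.6108 0.1518 0.    ]
0.05 [342.0253 251.2258]
0.08 [342.0409 240.8919]
0.1 [342.0515 233.8866]
0.12 [342.0622 226.7863]
t 4.23 shift cm [ 3.3226 23.8604 -2.2429] rot [ 0.0584 -0.099   0.019 ] q6 -123.66749738863165
```

```bash
python3 -m creep '[0.5,2,-2,0,0,0, 1.5,5,-2.5,0,0,0, 2.5,9,-2.5,0,0,0, 3.3,13,-2.5,0,0,0, 3.3,17,-2.2,0,0,0, 3.3,21,-2.2,0,0,0, 3.3,23.5,-2.2,0,0,0, 3.3,24,-2.2,0,0,0]'; python3 -c "
from h import *
import cv2,pickle
go([.496,.1885,.32],194.7)
p=camera_params('wrist');im=snapshot('wrist');cv2.imwrite('pics/w5.png',im[:,:,::-1]);pickle.dump((p,st()),open('w5.pkl','wb'))
print(proj(p,[.496,.1885,.115]))"
```

```text
time: 4.9
eef_pos: [0.4984, 0.1048, 0.3393]
tool_rot: [179.9, -0.1, -165.1]
wrist_force: [-0.2, -0.3, -3.5]
opening: 0.219
t 4.9 shift cm [-1.924   8.1464  1.938 ] rot [ 0.0837 -0.1216  0.208 ] q6 -101.7308751818542
[394.1775 225.8219]
```

View pics/w5.png

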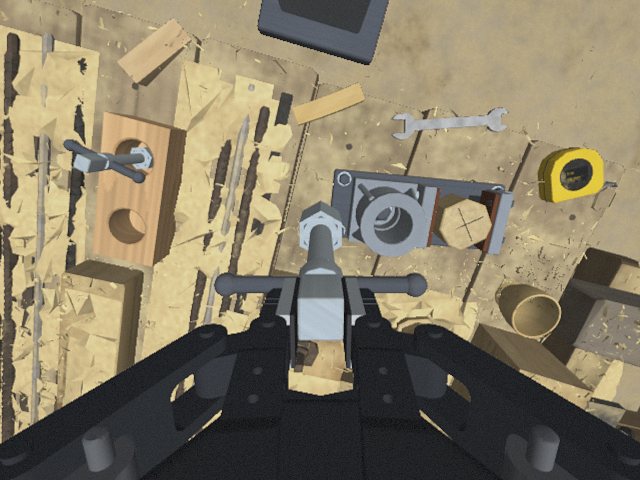

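```bash
python3 - <<'E'
import cv2
a=cv2.imread("pics/w5.png")
cv2.imwrite("pics/w5b.png",cv2.resize(a[175:275,330:520],None,fx=4.2,fy=4.2,interpolation=cv2.INTER_CUBIC))
E
```

```text
(no output)
```

View pics/w5b.png

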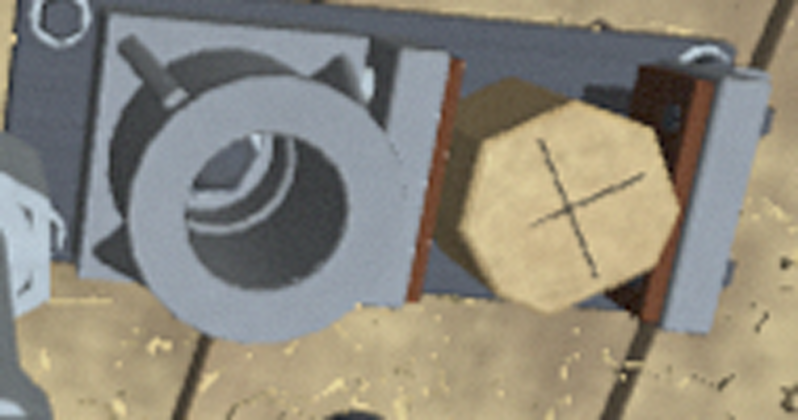

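```bash
python3 - <<'E'
from h import *
import pickle,cv2
p,(s,t,R)=pickle.load(open('w5.pkl','rb'))
print(plane(p,(393.6,225.1),.115))
for dz in (.161-.045+.004,.161+.004): print(proj(p,t+R@[0,0,dz]))
print(proj(p,t+R@[0,0,-.010]))
a=cv2.imread("pics/w5.png")
cv2.imwrite("pics/w5f.png",cv2.resize(a[190:350,280:362],None,fx=3.7,fy=3.7,interpolation=cv2.INTER_CUBIC))
E
```

```text
[0.4954 0.1876 0.115 ]
[318.6438 234.5203]
[318.8263 221.0933]
[317.4568 321.8377]
```

View pics/w5f.png

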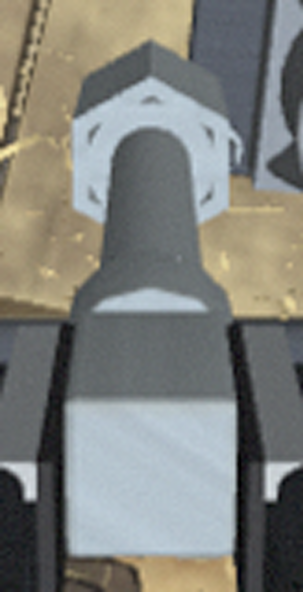

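```bash
python3 -c "
from h import *
go([.4955,.1878,.32],244.7)"

```

```text
t 4.95 shift cm [-1.836   8.1933  1.9372] rot [  0.1023  -0.0882 -49.7994] q6 -101.81756154420685
```

```bash
python3 -m creep '[-0.4,2,0.2,0,0,-7, -0.9,4,0.5,0,0,-14, -1.4,6,1,0,0,-21, -1.8,8.2,1.5,0,0,-28, -1.8,8.2,1.9,0,0,-35, -1.8,8.2,1.9,0,0,-42, -1.8,8.2,1.9,0,0,-49, -1.8,8.2,1.9,0,0,-49.8]'; python3 -m creep '[0,0,0,0,0,0]'; python3 -c "
from h import *
import cv2,pickle
go([.4955,.1878,.32],244.7)
x=st()
p=camera_params('wrist');im=snapshot('wrist');cv2.imwrite('pics/w6.png',im[:,:,::-1]);pickle.dump((p,x),open('w6.pkl','wb'))
s,t,R=x;print(t)
print('bore',proj(p,[.4955,.1878,.115]))
for dz in (-.01,.161-.045+.004,.161+.004): print(proj(p,t+R@[0,0,dz]))
"
```

```text
time: 5.62
eef_pos: [0.4968, 0.1845, 0.3202]
tool_rot: [179.9, -0.1, -115.1]
wrist_force: [-0.8, 0.1, -3.5]
opening: 0.222
time: 5.7
eef_pos: [0.4968, 0.1845, 0.3207]
tool_rot: [179.9, -0.1, -115.7]
wrist_force: [0.0, -0.3, -3.2]
opening: 0.218
t 5.7 shift cm [-0.2404  0.26    0.0693] rot [ 0.072  -0.0767 -0.3653] q6 -142.28484775265565
[0.4968 0.1845 0.3207]
bore [321.9659 213.8817]
[319.7241 320.9209]
[319.6916 233.8948]
[319.6866 220.5089]
```

View pics/w6.png

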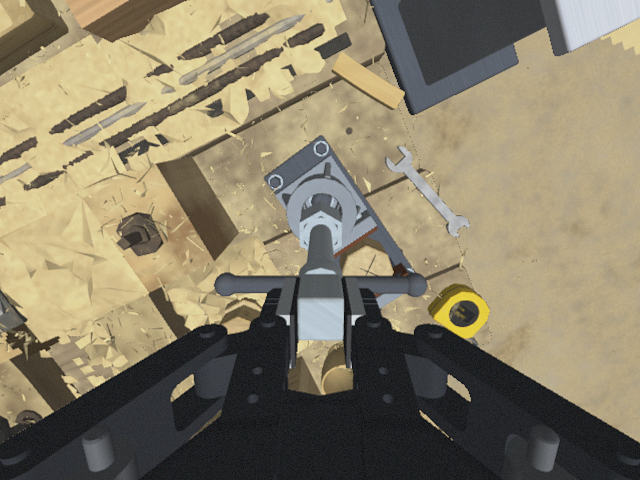

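```bash
python3 - <<'E'
import cv2
a=cv2.imread("pics/w6.png")
cv2.imwrite("pics/w6b.png",cv2.resize(a[160:350,270:380],None,fx=3.1*1.3,fy=3.1,interpolation=cv2.INTER_CUBIC) if 0 else cv2.resize(a[165:345,275:375],None,fx=4,fy=4,interpolation=cv2.INTER_CUBIC)[:600])
E
python3 -m creep '[-0.2,0.2,0,0,0,0, -0.2,0.2,0,0,0,0, -0.2,0.2,0,0,0,0]'; python3 -c "
from h import *
go([.4955,.1878,.32],244.7)"
```

```text
time: 6.0
eef_pos: [0.4957, 0.1879, 0.3217]
tool_rot: [180.0, -0.0, -115.6]
wrist_force: [-0.0, 0.3, -2.7]
opening: 0.218
t 6.0 shift cm [0.018  0.0131 0.1738] rot [ 0.0038 -0.0103 -0.2674] q6 -141.99945942696894
```

View pics/w6b.png

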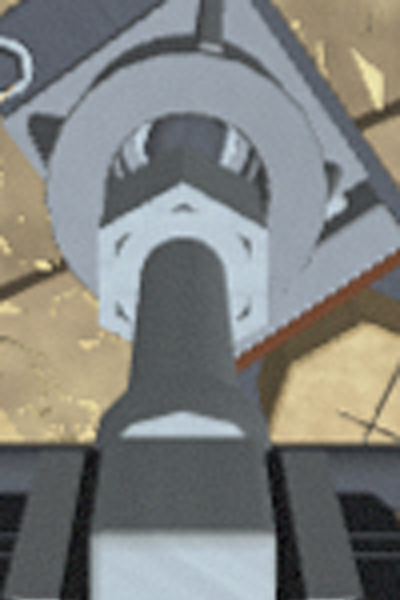

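```bash
python3 -m creep '[0,0,1.5,0,0,0, 0,0,3,0,0,0, 0,0,4,0,0,0, 0,0,4.5,0,0,0, 0,0,5,0,0,0, 0,0,5.5,0,0,0, 0,0,5.5,0,0,0]'; python3 -c "
from h import *
go([.4955,.1878,.22],244.7);print(st()[0]['wrist_torque'])"
```

```text
time: 6.58
eef_pos: [0.4956, 0.1879, 0.2662]
tool_rot: [180.0, -0.0, -115.5]
wrist_force: [0.1, -1.1, -3.9]
opening: 0.219
t 6.58 shift cm [0.0101 0.0054 4.6233] rot [ 0.027  -0.025  -0.1848] q6 -142.0842170322954
[-0.0485 -0.0087 -0.0159]
```

Foot is 16 mm inside the mouth, with no contact. Continuing.

```bash
python3 -m creep '[0,0,1,0,0,0, 0,0,2,0,0,0, 0,0,3,0,0,0, 0,0,4,0,0,0, 0,0,4.5,0,0,0, 0,0,4.6,0,0,0, 0,0,4.6,0,0,0]'; python3 -c "
from h import *
go([.4955,.1878,.21],244.7);print(st()[0]['wrist_torque'])"
```

```text
time: 7.17
eef_pos: [0.4956, 0.1879, 0.2205]
tool_rot: [180.0, -0.0, -115.5]
wrist_force: [-0.3, 0.0, -3.2]
opening: 0.223
t 7.17 shift cm [0.0131 0.0054 1.0459] rot [ 0.0283 -0.0255 -0.178 ] q6 -142.08852553255184
[-0.004   0.0021 -0.0076]
```

```bash
python3 -m creep '[0,0,0.3,0,0,0, 0,0,0.6,0,0,0, 0,0,0.9,0,0,0, 0,0,1.1,0,0,0, 0,0,1.3,0,0,0, 0,0,1.3,0,0,0]'; python3 -c "
from h import *
s,p,R=st();print(p,s['wrist_force'],s['wrist_torque'])"
```

```text
time: 7.67
eef_pos: [0.4956, 0.1879, 0.2074]
tool_rot: [180.0, -0.0, -115.5]
wrist_force: [0.6, -0.5, -3.1]
opening: 0.22
[0.4956 0.1879 0.2074] [ 0.5868 -0.5408 -3.0848] [-0.0407  0.0201 -0.0156]
```

```bash
python3 -m creep '[0,0,0.15,0,0,0, 0,0,0.3,0,0,0, 0,0,0.45,0,0,0, 0,0,0.45,0,0,0]'; python3 -c "
from h import *
s,p,R=st();print(p,s['wrist_force'],s['wrist_torque'])"
```

```text
time: 8.0
eef_pos: [0.4963, 0.1881, 0.2051]
tool_rot: [-179.9, 0.1, -115.5]
wrist_force: [-2.8, 0.0, 16.7]
opening: 0.223
[0.4963 0.1881 0.2051] [-2.7569  0.0047 16.6734] [-0.1515  0.7936  0.0666]
```

```bash
python3 -m creep '[0,0,0,0,0,3, 0,0,0,0,0,6, 0,0,0,0,0,9, 0,0,0,0,0,12, 0,0,0,0,0,15, 0,0,0,0,0,18]'; python3 -c "
from h import *
s,p,R=st();print(p,s['wrist_force'],s['wrist_torque'])"
```

```text
time: 8.5
eef_pos: [0.4958, 0.1878, 0.2033]
tool_rot: [-180.0, -0.0, -133.6]
wrist_force: [1.1, -0.3, -3.5]
opening: 0.216
[0.4958 0.1878 0.2033] [ 1.0617 -0.3359 -3.4538] [-0.2916 -0.1457  0.0111]
```

The vertical force vanished, so the hexagons seem to have lined up. Lowering further.

```bash
python3 -m creep '[0,0,0.2,0,0,0, 0,0,0.4,0,0,0, 0,0,0.6,0,0,0, 0,0,0.7,0,0,0]'; python3 -c "
from h import *
s,p,R=st();print(p,s['wrist_force'],s['wrist_torque'])"
```

```text
time: 8.83
eef_pos: [0.4957, 0.1878, 0.1959]
tool_rot: [-180.0, -0.0, -133.4]
wrist_force: [1.3, -1.7, -2.8]
opening: 0.221
[0.4957 0.1878 0.1959] [ 1.2595 -1.6977 -2.7935] [-0.4164 -0.2554 -0.0317]
```

```bash
python3 -m creep '[0,0,0.15,0,0,0, 0,0,0.3,0,0,0, 0,0,0.45,0,0,0, 0,0,0.45,0,0,0]'; python3 -c "
from h import *
s,p,R=st();print(p,s['wrist_force'],s['wrist_torque'])"
```

```text
time: 9.17
eef_pos: [0.4959, 0.1879, 0.1923]
tool_rot: [-180.0, 0.0, -133.5]
wrist_force: [0.0, -1.8, 4.4]
opening: 0.221
[0.4959 0.1879 0.1923] [ 0.0276 -1.8095  4.4231] [-0.5131  0.0432  0.0553]
```

Seated: the foot is on the bore floor at TCP z 0.1923, exactly as expected. Now I ease the downforce and turn clockwise.

```bash
python3 -m creep '[0,0,-0.05,0,0,3, 0,0,-0.05,0,0,6, 0,0,-0.05,0,0,9, 0,0,-0.05,0,0,12, 0,0,-0.05,0,0,15, 0,0,-0.05,0,0,18, 0,0,-0.05,0,0,20]'; python3 -c "
from h import *
s,p,R=st();print(p,s['wrist_force'],s['wrist_torque'],s['q'][5],s['opening'])"
```

```text
time: 9.75
eef_pos: [0.4959, 0.1876, 0.1924]
tool_rot: [-180.0, 0.0, -153.6]
wrist_force: [1.2, -3.7, -0.6]
opening: 0.221
[0.4959 0.1876 0.1924] [ 1.2252 -3.6734 -0.5527] [-0.9913 -0.3013  0.1323] -103.93996915388553 0.22073661182877222
```

```bash
python3 -m creep '[0,0,0,0,0,3, 0,0,0,0,0,6, 0,0,0,0,0,9, 0,0,0,0,0,12, 0,0,0,0,0,15, 0,0,0,0,0,15]'; python3 -c "
from h import *
s,p,R=st();print(p,s['wrist_force'],s['wrist_torque'],s['q'][5],s['opening'])"
```

```text
time: 10.25
eef_pos: [0.4958, 0.1877, 0.1924]
tool_rot: [-180.0, 0.0, -168.6]
wrist_force: [1.1, -3.7, 0.1]
opening: 0.218
[0.4958 0.1877 0.1924] [ 1.0623 -3.659   0.1415] [-0.9535 -0.2011  0.0226] -88.94852359759517 0.2176663384415178
```

```bash
python3 -m creep '[0,0,0,0,0,3, 0,0,0,0,0,6, 0,0,0,0,0,9, 0,0,0,0,0,12, 0,0,0,0,0,15]'; python3 -c "
from h import *
import cv2
s,p,R=st();print(p,s['wrist_force'],s['wrist_torque'],s['q'][5],s['opening'])
a=snapshot('side')[235:380,275:385,::-1];cv2.imwrite('pics/d7.png',cv2.resize(a,None,fx=4,fy=4,interpolation=cv2.INTER_CUBIC))"
```

```text
time: 10.67
eef_pos: [0.4957, 0.1878, 0.1924]
tool_rot: [-180.0, 0.0, 176.5]
wrist_force: [0.1, -2.6, 1.2]
opening: 0.218
[0.4957 0.1878 0.1924] [ 0.1214 -2.5844  1.1887] [-0.9006 -0.1665  0.1406] -74.07425507266385 0.21777644982708935
```

View pics/d7.png

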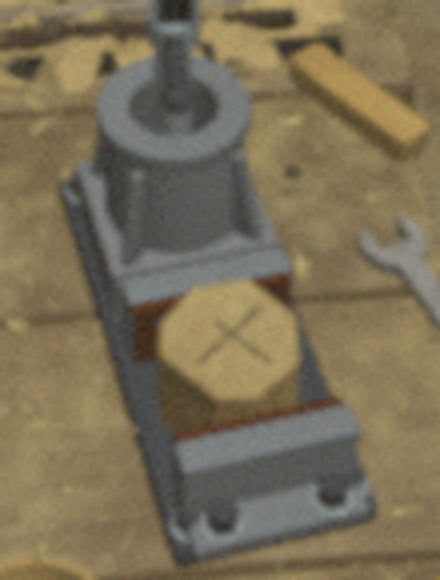

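The jaw has begun to move away from the tower body (light strip at crop (200,270)). I'll keep turning and watch the torque.

```bash
python3 -m creep '[0,0,0,0,0,3, 0,0,0,0,0,6, 0,0,0,0,0,9, 0,0,0,0,0,12]'; python3 -c "
from h import *
s,p,R=st();print(p,s['wrist_force'],s['wrist_torque'],s['q'][5])"
```

```text
time: 11.05
eef_pos: [0.4957, 0.1878, 0.1924]
tool_rot: [-180.0, 0.0, 164.6]
wrist_force: [-0.1, -2.9, -0.9]
opening: 0.218
[0.4957 0.1878 0.1924] [-0.0978 -2.9194 -0.9307] [-0.7773 -0.0804  0.1578] -62.1282496034853
```

```bash
python3 -m creep '[0,0,0,0,0,3, 0,0,0,0,0,6, 0,0,0,0,0,9, 0,0,0,0,0,12]'; python3 -c "
from h import *
s,p,R=st();print(p,s['wrist_force'],s['wrist_torque'],s['q'][5])"
```

```text
time: 11.38
eef_pos: [0.4957, 0.1879, 0.1924]
tool_rot: [-180.0, 0.0, 152.6]
wrist_force: [0.4, -2.0, -0.8]
opening: 0.221
[0.4957 0.1879 0.1924] [ 0.3647 -1.9887 -0.7577] [-0.6862 -0.1132  0.1515] -50.12719566338245
```

```bash
python3 -m creep '[0,0,0,0,0,3, 0,0,0,0,0,6, 0,0,0,0,0,9, 0,0,0,0,0,12]'; python3 -c "
from h import *
s,p,R=st();print(p,s['wrist_force'],s['wrist_torque'],s['q'][5])"
```

```text
time: 11.72
eef_pos: [0.4957, 0.1879, 0.1924]
tool_rot: [180.0, 0.0, 140.6]
wrist_force: [1.5, -1.5, -0.2]
opening: 0.217
[0.4957 0.1879 0.1924] [ 1.549  -1.4595 -0.1842] [-0.5502 -0.1013  0.2721] -38.12952095051416
```

```bash
python3 -c "
from h import *
import cv2
s,p,R=st();print(p,s['wrist_force'],s['wrist_torque'],s['q'][5])
a=snapshot('side')[235:380,275:385,::-1];cv2.imwrite('pics/d8.png',cv2.resize(a,None,fx=4,fy=4,interpolation=cv2.INTER_CUBIC))"
```

```text
[0.4957 0.1879 0.1924] [ 1.549  -1.4595 -0.1842] [-0.5502 -0.1013  0.2721] -38.12952095051416
```

View pics/d8.png

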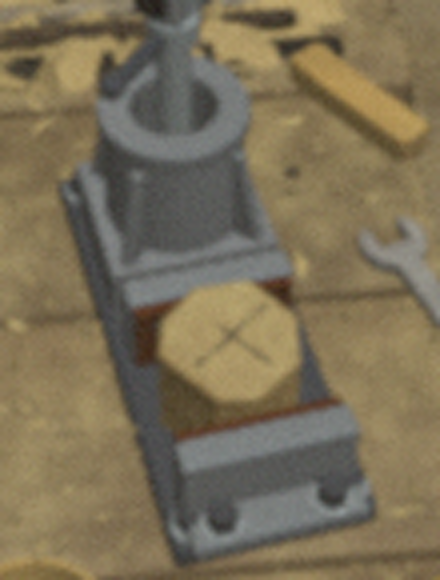

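Torque rises to 0.27, so the grip is beginning. Now small steps.

```bash
for i in 1; do python3 -m creep '[0,0,0,0,0,1.5, 0,0,0,0,0,3]'; python3 -c "
from h import *
s,p,R=st();print(s['wrist_torque'],s['q'][5],s['tau'][5])"; done
```

```text
time: 11.93
eef_pos: [0.4957, 0.1879, 0.1924]
tool_rot: [180.0, 0.0, 137.7]
wrist_force: [1.3, -2.1, -1.6]
opening: 0.22
[-0.4887 -0.1818  0.1479] -35.25288406576601 -0.9596642106771469
```

```bash
python3 -m creep '[0,0,0,0,0,1, 0,0,0,0,0,2]'; python3 -c "
from h import *
s,p,R=st();print(s['wrist_torque'],s['q'][5],s['tau'][5])"
```

```text
time: 12.1
eef_pos: [0.4958, 0.1879, 0.1924]
tool_rot: [180.0, 0.0, 135.6]
wrist_force: [1.5, -1.8, -0.3]
opening: 0.218
[-0.4697 -0.1652  0.1823] -33.174281197226414 -0.501067154109478
```

```bash
python3 -m creep '[0,0,0,0,0,1.5, 0,0,0,0,0,3, 0,0,0,0,0,4.5]'; python3 -c "
from h import *
s,p,R=st();print(s['wrist_torque'],s['q'][5],s['tau'][5])"
```

```text
time: 12.35
eef_pos: [0.4957, 0.1879, 0.1924]
tool_rot: [180.0, 0.0, 131.0]
wrist_force: [1.4, -0.5, -0.2]
opening: 0.222
[-0.3965 -0.2694  0.1184] -28.606874343985705 -0.8724178187549114
```

```bash
python3 -m creep '[0,0,0,0,0,1.5, 0,0,0,0,0,3, 0,0,0,0,0,4.5]'; python3 -c "
from h import *
s,p,R=st();print(s['wrist_torque'],s['q'][5],s['tau'][5])"
```

```text
time: 12.6
eef_pos: [0.4958, 0.188, 0.1924]
tool_rot: [180.0, 0.0, 126.5]
wrist_force: [1.9, -0.9, -0.5]
opening: 0.219
[-0.4578 -0.236   0.2084] -24.106247677204145 -0.8510212227702141
```

```bash
python3 -m creep '[0,0,0,0,0,2, 0,0,0,0,0,4, 0,0,0,0,0,6]'; python3 -c "
from h import *
s,p,R=st();print(s['wrist_torque'],s['q'][5],s['tau'][5])"
```

```text
time: 12.85
eef_pos: [0.4958, 0.188, 0.1924]
tool_rot: [180.0, 0.0, 120.5]
wrist_force: [1.5, -1.0, -1.2]
opening: 0.219
[-0.3135 -0.3     0.2538] -18.083361341057767 -1.1522125080227852
```

```bash
python3 -m creep '[0,0,0,0,0,2, 0,0,0,0,0,4, 0,0,0,0,0,6]'; python3 -c "
from h import *
s,p,R=st();print(s['wrist_torque'],s['q'][5],s['tau'][5])"
```

```text
time: 13.1
eef_pos: [0.4958, 0.188, 0.1924]
tool_rot: [180.0, 0.0, 114.5]
wrist_force: [0.5, -0.8, -1.8]
opening: 0.217
[-0.2835 -0.3826  0.3153] -12.08701874807927 -1.0666391998529434
```

```bash
python3 -m creep '[0,0,0,0,0,2, 0,0,0,0,0,4, 0,0,0,0,0,6]'; python3 -c "
from h import *
import cv2
s,p,R=st();print(s['wrist_torque'],s['q'][5],s['tau'][5])
a=snapshot('side')[235:380,275:385,::-1];cv2.imwrite('pics/d9.png',cv2.resize(a,None,fx=4,fy=4,interpolation=cv2.INTER_CUBIC))"
```

```text
time: 13.35
eef_pos: [0.4959, 0.188, 0.1924]
tool_rot: [180.0, 0.0, 108.5]
wrist_force: [1.3, -1.9, -1.1]
opening: 0.217
[-0.2959 -0.4268  0.4449] -6.088868898123561 -0.9740233048796654
```

View pics/d9.png

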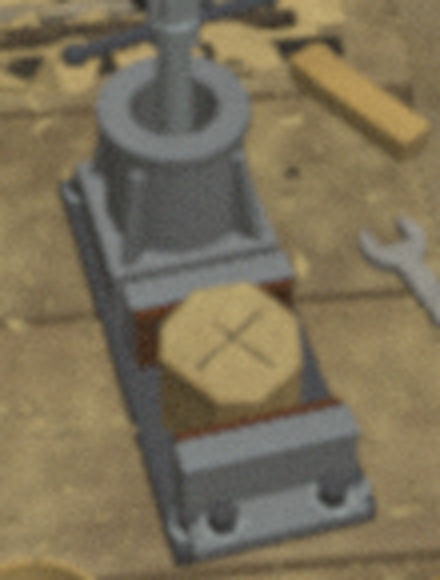

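Torque climbs steadily: 0.21, 0.25, 0.32, 0.44 N m. I'll hold and average before deciding.

```bash
python3 -m creep '[0,0,0,0,0,0]' >/dev/null; python3 -c "
from h import *
print(st()[0]['wrist_torque'])
for i in range(4):
    snapshot('side'); print(st()[0]['wrist_torque'])"
```

```text
[-0.3161 -0.5184  0.1668]
[-0.2514 -0.5155  0.1785]
[-0.2955 -0.5607  0.2293]
[-0.1785 -0.5307  0.2177]
[-0.2153 -0.5891  0.1812]
```

Four readings fit a grip of about 90 N (±8), inside the firm band and well below crushing. Now I turn back a little to unbind.

```bash
python3 -m creep '[0,0,0,0,0,-2, 0,0,0,0,0,-4, 0,0,0,0,0,-6, 0,0,0,0,0,-6]' ; python3 -c "
from h import *
for i in range(3):
    snapshot('side'); s=st()[0];print(s['wrist_torque'],s['wrist_force'],s['eef_pos'])"
```

```text
time: 14.02
eef_pos: [0.4957, 0.1879, 0.1924]
tool_rot: [180.0, 0.0, 114.7]
wrist_force: [1.7, -1.1, -0.4]
opening: 0.223
[-0.3117 -0.5457  0.2274] [ 2.4326 -0.2592 -0.1826] [0.4957 0.1879 0.1924]
[-0.2609 -0.5252  0.2061] [ 1.2668 -0.9124 -0.0723] [0.4957 0.1879 0.1924]
[-0.2705 -0.5143  0.2318] [ 2.0911 -0.199  -0.121 ] [0.4957 0.1879 0.1924]
```

Torque stayed at +0.22 after backing 6°, which I didn't expect. I'll look at the grip.

```bash
python3 -c "
from h import *
import cv2
a=snapshot('wrist')[:,:,::-1];cv2.imwrite('pics/w10.png',a)"
```

```text
(no output)
```

View pics/w10.png

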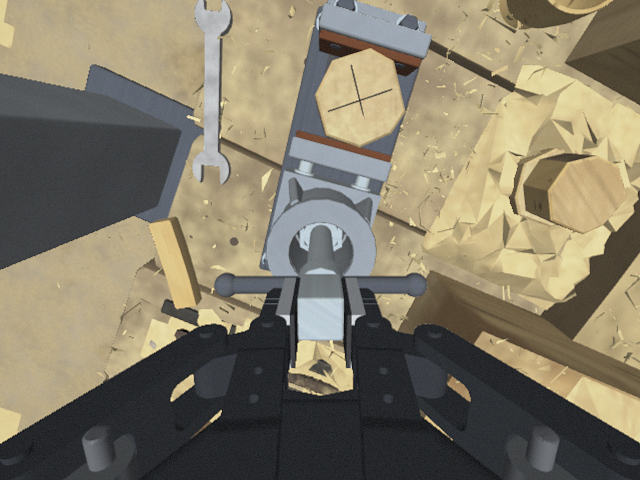

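```bash
python3 -c "
import cv2
a=cv2.imread('pics/w10.png')[0:205,270:450]
cv2.imwrite('pics/w10b.png',cv2.resize(a,None,fx=2.9,fy=2.9,interpolation=cv2.INTER_CUBIC))"
```

```text
(no output)
```

View pics/w10b.png

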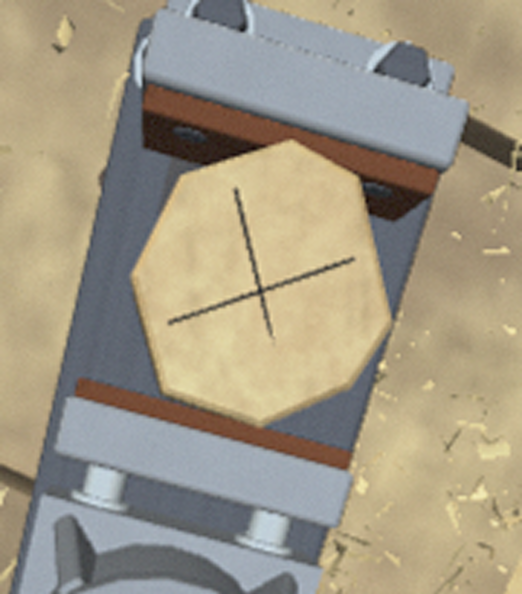

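```bash
python3 - <<'E'
from h import *
p=camera_params('wrist')
f=lambda x,y,z: plane(p,(270+x/2.9,y/2.9),z)[:2]
F=[f(143,115,.056),f(425,195,.056)];J=[f(84,380,.056),f(350,453,.056)]
u=F[1]-F[0];print("fence len",np.linalg.norm(u),"jaw len",np.linalg.norm(J[1]-J[0]));u/=np.linalg.norm(u)
v=J[1]-J[0];print("angles",np.degrees(np.arctan2(u[1],u[0])),np.degrees(np.arctan2(v[1],v[0])))
n=np.array([-u[1],u[0]])
if n@(J[0]-F[0])<0:n=-n
print("jaw-fence",[n@(j-F[0]) for j in J])
for q in [(182,178),(291,140),(358,180),(390,322),(350,385),(262,424),(165,390),(132,275)]:
    b=f(*q,.067);print(q,"n",n@(b-F[0]),"u",u@(b-F[0]))
E
```

```text
fence len 0.07267367789080145 jaw len 0.0733278172368205
angles 10.292606257669755 9.749105675164476
jaw-fence [np.float64(0.06385931288001184), np.float64(0.06455488093124574)]
(182, 178) n 0.013431595558639226 u 0.013033011871868625
(291, 140) n -0.0007281368349248774 u 0.03592387939768439
(358, 180) n 0.0035609525295157663 u 0.05386460829103628
(390, 322) n 0.032012973345085904 u 0.07122476769356607
(350, 385) n 0.04868748227018653 u 0.06612230283641504
(262, 424) n 0.06325103773638788 u 0.04726344359196575
(165, 390) n 0.061287435750431156 u 0.021233584099538433
(132, 275) n 0.03719414437224142 u 0.006653365791636661
```

The gap between jaw and fence is about 64 mm and the blank spans about 64 mm along it, so it is in contact on both sides. I'll back off a bit more and watch the torque.

```bash
python3 -m creep '[0,0,0,0,0,-1.5, 0,0,0,0,0,-3, 0,0,0,0,0,-3]' ; python3 -c "
from h import *
for i in range(3):
    snapshot('side'); s=st()[0];print(s['wrist_torque'],s['wrist_force'],s['q'])"
```

```text
time: 14.47
eef_pos: [0.4957, 0.1879, 0.1924]
tool_rot: [-180.0, 0.0, 117.6]
wrist_force: [1.4, -1.0, 0.8]
opening: 0.218
[-0.2647 -0.5267  0.0541] [ 1.39   -0.6994  0.8765] [ 12.4294   4.6494  92.9292  -0.0029  82.42   -15.042 ]
[-0.2756 -0.4117  0.129 ] [ 1.0824 -1.0028 -0.0036] [ 12.4295   4.651   92.9282  -0.0051  82.4206 -15.0176]
[-0.2945 -0.4461  0.128 ] [ 1.2537 -1.0796 -0.2098] [ 12.4287   4.6509  92.9279  -0.0038  82.4198 -15.0214]
```

```bash
python3 -m creep '[0,0,0,0,0,-1.5, 0,0,0,0,0,-3, 0,0,0,0,0,-4, 0,0,0,0,0,-4]' ; python3 -c "
from h import *
for i in range(3):
    snapshot('side'); s=st()[0];print(s['wrist_torque'],s['wrist_force'],s['tool_rot'])"
```

```text
time: 14.95
eef_pos: [0.4957, 0.1879, 0.1923]
tool_rot: [-180.0, -0.0, 121.5]
wrist_force: [0.8, -1.5, 0.8]
opening: 0.221
[-0.1439 -0.3898  0.0078] [1.768  0.4511 0.4266] [-179.997    -0.0013  121.4733]
[-0.1664 -0.3649  0.0229] [ 0.6439 -1.5775  0.8012] [-179.9927    0.0007  121.4576]
[-0.1417 -0.3375  0.0049] [ 1.7259 -0.9034 -0.0552] [-179.9936    0.0011  121.4648]
```

Torque is about zero now. As an independent check of the remaining grip, I re-apply the key: breakaway should be near 0.15 + 0.003·F.

```bash
python3 -m creep '[0,0,0,0,0,2, 0,0,0,0,0,4]' >/dev/null; python3 -c "
from h import *
s=st()[0];print(s['wrist_torque'][2],s['tool_rot'][2])"; python3 -m creep '[0,0,0,0,0,2]' >/dev/null; python3 -c "
from h import *
s=st()[0];print(s['wrist_torque'][2],s['tool_rot'][2])"; python3 -m creep '[0,0,0,0,0,2]' >/dev/null; python3 -c "
from h import *
s=st()[0];print(s['wrist_torque'][2],s['tool_rot'][2])"; python3 -m creep '[0,0,0,0,0,2]' >/dev/null; python3 -c "
from h import *
s=st()[0];print(s['wrist_torque'][2],s['tool_rot'][2])"
```

```text
0.04250908941999175 117.39438099066143
0.3199310612292793 115.38244283495538
0.35335814084636696 113.39202179600973
0.3365038352546985 111.39011491440554
```

The knee is at about 0.32–0.35 N m, so the nut had kept about 50 N and now holds about 60–67 N, which is inside the firm band. Now I turn back into the hexagon play and draw the key out.

```bash
python3 -m creep '[0,0,0,0,0,-2, 0,0,0,0,0,-4, 0,0,0,0,0,-6, 0,0,0,0,0,-8, 0,0,0,0,0,-10, 0,0,0,0,0,-12, 0,0,0,0,0,-12]'; python3 -c "
from h import *
s=st()[0];print(s['wrist_torque'],s['tool_rot'][2])"; python3 -m creep '[0,0,-0.2,0,0,0, 0,0,-0.4,0,0,0, 0,0,-0.4,0,0,0]'; python3 -c "
from h import *
s=st()[0];print(s['wrist_torque'],s['tool_rot'][2])"
```

```text
time: 16.1
eef_pos: [0.4957, 0.1879, 0.1923]
tool_rot: [-180.0, -0.0, 123.6]
wrist_force: [1.6, -0.1, 0.7]
opening: 0.223
[-0.1271 -0.3195  0.0309] 123.58524228137593
time: 16.35
eef_pos: [0.4957, 0.1879, 0.1966]
tool_rot: [-180.0, 0.0, 123.5]
wrist_force: [0.1, -0.1, -3.5]
opening: 0.219
[-0.0477 -0.1778 -0.0066] 123.45913708546067
```

Only the key's weight is left, so it isn't binding. Drawing out.

```bash
python3 -m creep '[0,0,-1,0,0,0, 0,0,-3,0,0,0, 0,0,-5,0,0,0, 0,0,-7,0,0,0, 0,0,-9,0,0,0, 0,0,-11.5,0,0,0, 0,0,-13.5,0,0,0, 0,0,-15,0,0,0]'; python3 -c "
from h import *
import cv2
a=snapshot('side')[235:380,275:385,::-1];cv2.imwrite('pics/d11.png',cv2.resize(a,None,fx=4,fy=4,interpolation=cv2.INTER_CUBIC))
go([.5932,-.1222,.345],194.7);go([.5932,-.1222,.345],104.7)"
```

```text
time: 17.02
eef_pos: [0.4955, 0.1879, 0.349]
tool_rot: [179.9, 0.0, 123.5]
wrist_force: [-0.3, 0.9, -3.1]
opening: 0.214
t 17.07 shift cm [-31.2389  -9.0108   0.6458] rot [  0.1548   0.2298 -71.2011] q6 -21.061364729818855
t 17.07 shift cm [-31.2389  -9.0108   0.6458] rot [ 0.2559  0.0499 18.7987] q6 -21.061364729818855
```

View pics/d11.png

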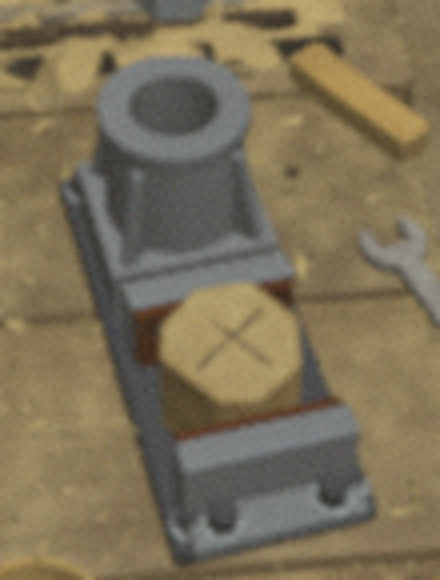

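Key is out, jaw and blank unchanged. Carrying it back to the stand.

```bash
python3 -m creep '[-2,-0.6,0,0,0,-7, -5,-1.5,0,0,0,-14, -9,-2.6,0,0,0,-21, -13,-3.7,0,0,0,-28, -17,-4.9,0,0,0,-35, -21,-6,0,0,0,-42, -25,-7.2,0,0,0,-49, -28,-8.1,0,0,0,-56]'; python3 -c "
from h import *
go([.5932,-.1222,.345],194.7)"
```

```text
time: 17.73
eef_pos: [0.5782, -0.0764, 0.3462]
tool_rot: [180.0, -0.0, 176.2]
wrist_force: [1.6, 0.9, -2.6]
opening: 0.222
t 17.73 shift cm [-1.8047 -4.466   0.1177] rot [  0.0185  -0.0277 -18.5417] q6 -101.25821736375008
```

```bash
python3 -m creep '[-0.6,-1.5,0,0,0,-6, -1.2,-3,0,0,0,-12, -1.7,-4,0,0,0,-16, -1.8,-4.3,0,0,0,-17, -1.8,-4.3,0,0,0,-17, -1.8,-4.3,0,0,0,-17]'; python3 -c "
from h import *
import cv2
go([.5932,-.1222,.345],194.7)
x=st();p=camera_params('wrist');a=snapshot('wrist')[:,:,::-1];cv2.imwrite('pics/w12.png',a)
for X in ([.5925,-.1215,.062],x[1]+x[2]@[0,0,.12]): print(proj(p,X))
"
```

```text
time: 18.23
eef_pos: [0.5929, -0.1184, 0.3462]
tool_rot: [180.0, -0.0, -167.3]
wrist_force: [0.3, 0.8, -3.5]
opening: 0.218
t 18.23 shift cm [ 0.0511 -0.3762  0.1225] rot [ 0.0245 -0.0205 -1.9933] q6 -121.30322300983087
[317.6338 198.0553]
[320.0346 234.2438]
```

View pics/w12.png

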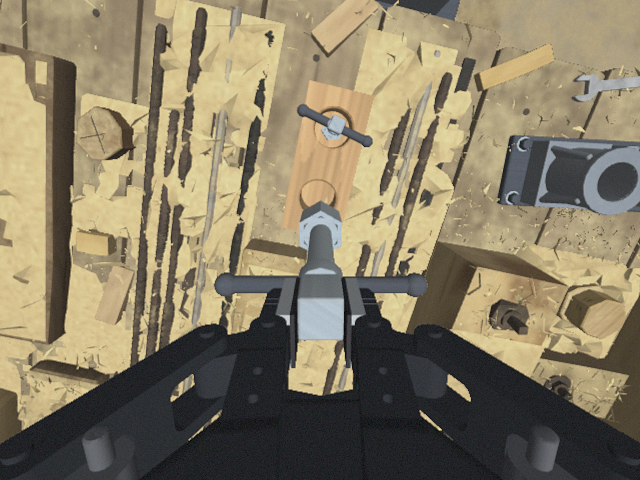

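```bash
python3 -m creep '[0,-0.3,0,0,0,-2, 0,-0.3,0,0,0,-2, 0,-0.3,0,0,0,-2]'; python3 -c "
from h import *
go([.5927,-.1218,.25],194.7)"
```

```text
time: 18.53
eef_pos: [0.5936, -0.1212, 0.3465]
tool_rot: [-180.0, 0.0, -165.2]
wrist_force: [-0.6, 0.5, -4.1]
opening: 0.219
t 18.53 shift cm [ 0.1016 -0.0341  9.6537] rot [-0.0051  0.0054  0.0752] q6 -123.59836820110907
```

```bash
python3 -m creep '[0.1,0,2,0,0,0, 0.1,0,4.5,0,0,0, 0.1,0,7,0,0,0, 0.1,0,9,0,0,0, 0.1,0,10.5,0,0,0, 0.1,0,11.5,0,0,0, 0.1,0,12,0,0,0, 0.1,0,12,0,0,0]'; python3 -c "
from h import *
import cv2
go([.5927,-.1218,.18],194.7)
a=snapshot('scene')[240:355,335:435,::-1];cv2.imwrite('pics/s13.png',cv2.resize(a,None,fx=5,fy=5,interpolation=cv2.INTER_CUBIC))"
```

```text
time: 19.2
eef_pos: [0.5926, -0.1218, 0.2258]
tool_rot: [180.0, -0.0, -165.2]
wrist_force: [0.2, 0.8, -3.2]
opening: 0.22
t 19.2 shift cm [-0.0142 -0.0005  4.5824] rot [ 0.0258 -0.0455  0.1211] q6 -123.73033953292536
```

View pics/s13.png

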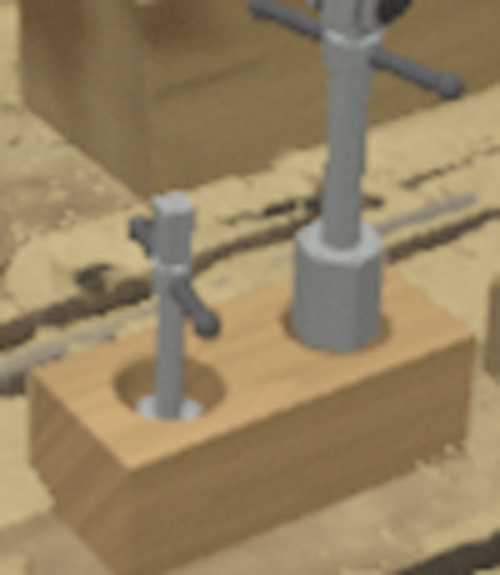

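The foot has just entered the hole cleanly at crop (337,330). Lowering to the bottom.

```bash
python3 -m creep '[0,0,1,0,0,0, 0,0,2,0,0,0, 0,0,3,0,0,0, 0,0,4,0,0,0, 0,0,4.3,0,0,0, 0,0,4.5,0,0,0, 0,0,4.6,0,0,0, 0,0,4.6,0,0,0]'; python3 -c "
from h import *
go([.5927,-.1218,.18],194.7)"
```

```text
time: 19.92
eef_pos: [0.5929, -0.1222, 0.1805]
tool_rot: [-180.0, 0.0, -165.2]
wrist_force: [0.7, -0.2, -2.8]
opening: 0.222
t 19.92 shift cm [0.0073 0.0454 0.0478] rot [-0.0129  0.0087  0.1443] q6 -123.77710421506761
```

```bash
python3 -m creep '[0,0,0.1,0,0,0, 0,0,0.15,0,0,0, 0,0,0.15,0,0,0]'; python3 -m creep '[0,0,0,0,0,0, 0,0,0,0,0,0, 0,0,0,0,0,0, 0,0,0,0,0,0, 0,0,0,0,0,0, 0,0,0,0,0,0]' 0
```

```text
time: 20.17
eef_pos: [0.593, -0.1222, 0.1793]
tool_rot: [-180.0, 0.0, -165.2]
wrist_force: [0.0, -0.0, 0.1]
opening: 0.217
time: 20.67
eef_pos: [0.5928, -0.1222, 0.1789]
tool_rot: [-180.0, 0.0, -165.2]
wrist_force: [-1.1, 0.4, 0.2]
opening: 0.997
```

Touched bottom at the original height (0.1793) and released. Retreating straight up.

```bash
python3 -m creep '[0,0,-1,0,0,0, 0,0,-3,0,0,0, 0,0,-6,0,0,0, 0,0,-9,0,0,0, 0,0,-12,0,0,0, 0,0,-15,0,0,0, 0,0,-16,0,0,0, 0,0,-16,0,0,0]'; python3 -m creep '[0,0,0,0,0,0, 0,0,0,0,0,0, 0,0,0,0,0,0, 0,0,0,0,0,0]'; python3 -c "
from h import *
import cv2
cv2.imwrite('pics/w14.png',snapshot('wrist')[:,:,::-1])
cv2.imwrite('pics/d14.png',snapshot('side')[:,:,::-1])
cv2.imwrite('pics/s14.png',snapshot('scene')[:,:,::-1])"
```

```text
time: 21.33
eef_pos: [0.5932, -0.1223, 0.3426]
tool_rot: [-179.8, 0.2, -165.1]
wrist_force: [-0.6, -0.3, -0.0]
opening: 0.997
time: 21.67
eef_pos: [0.5926, -0.1221, 0.3378]
tool_rot: [180.0, -0.1, -165.1]
wrist_force: [0.4, 0.7, -0.5]
opening: 0.999
```

View pics/w14.png

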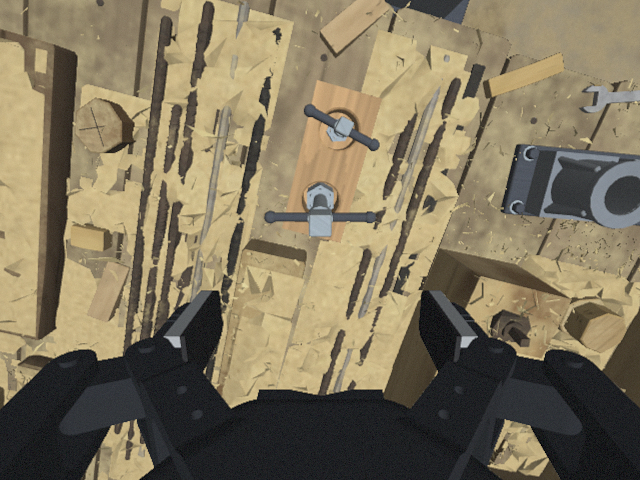

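View pics/s14.png

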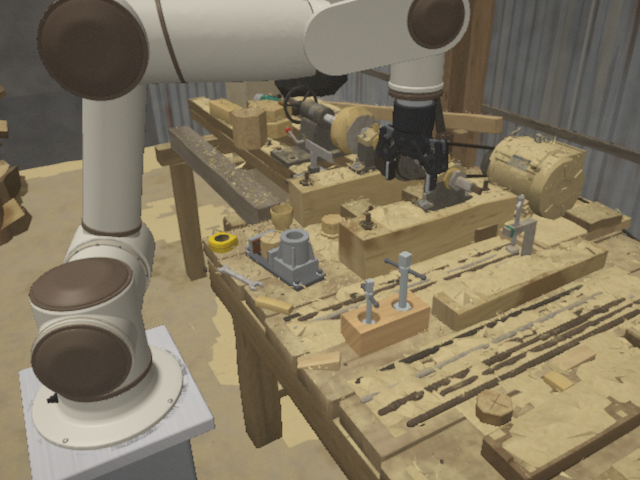

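View pics/d14.png

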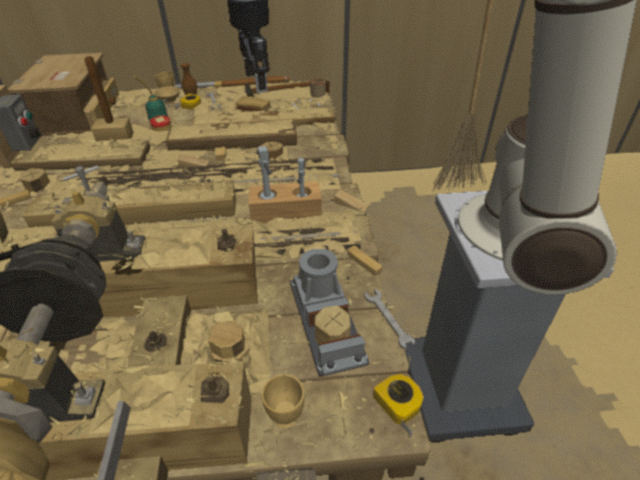

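The larger key stands upright in its hole (scene (405,255), side (265,155), as at the start). The smaller key, blank, cup and tape are where they were, and the robot touches nothing. Handing in.

```bash
python3 -c "
from bench import job; print(job.close_job())"
```

```text
the job is handed in; nothing more can be done
None
```

I did the whole job and handed it in at about 22 s of the 67 s allowed. No verdict was reported.

- **Tightening:** The key seated fully over the nut on the bore floor (TCP z 0.192, as calculated). I turned it clockwise until the torque reached about 0.44 N m. Several noisy readings together fit a grip of roughly 90 N. One holding reading suggested only about 65 N, and the single highest reading about 98 N.
- **Grip check:** I eased the key back, then re-applied it. The nut only moved again at about 0.32–0.35 N m, which means about 50 N had held. I left it at about 60–67 N before turning back about 12° and drawing the key out freely. By the task's figures it settles back to about 50 N once let go, which is the bottom edge of the firm band. I never exceeded the crushing torque of 0.75 N m.
- **Return and last checks:** The key reached the bottom of its hole at its original height and angle. The final pictures show it upright. The smaller key and bystanders in view look undisturbed, and the blank stands between the jaws. With the key still on the nut, the jaw-to-fence gap and the blank's span both measured about 64 mm. The gripper was clear of everything.
- **Disagreements:** The scene and side cameras differed by about 8–10 mm in y, and the wrist camera settled it. The holding torque stayed at about 0.2 N m for the first 6° of turning back, which I did not fully explain, but it fell to zero after that.

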